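Clear the green touch-latch lid and press it open

TASK

A pepper jar (dark brown, white cap) has been left standing on the green lid of a tool bin. Push it back off the lid with the fingers, sliding it upright and never lifting it, until it stands wholly on that bin's steel ledge; then press the front edge of the green lid down until its catch lets go, and let the spring raise the lid ajar. Leave the red bin's lid shut and everything else where it stands.

Things in the scene. Friction and masses are not known exactly. Their poses are not given: they have to be found in the camera images.
- bin_green: steel tool bin with a green touch-latch lid, 250 (x) x 160 (y) x 110 mm high, fixed to the counter. Origin under its centre, x from its front (robot side) to its back, y left, z up. In this frame the lid covers x -123 to 27, y -74 to 74 mm, top at z 110 mm, level with the side walls (108). The one to open
- green_ledge (a point): middle of the green bin's rear ledge, on its surface: fixed steel, 92 mm deep (bin x 29 to 121 mm), 152 mm wide, 1.5 mm lower than the lid top. Rims 4 mm thick stand about 20 mm above it along the back and both sides; open towards the lid. 77 mm behind the bin's centre
- green_press (a point): white press mark on top of the green lid, 20 mm behind its front edge, half-way across; moves with the lid. 130 mm in front of the hinge
- green_lid (a joint): green lid's angle about the hinge at its rear edge, rad: 0 shut and caught, negative pressed below flush, positive raised. Pressing the mark 6 mm down (-0.045; about 8 N) frees the catch; solid stop at -0.055 (7 mm). As the finger goes up the spring lifts the lid to about 0.37 (front edge 55 mm up). It cannot be raised before it is pressed; the catch does not take hold again
- pepper_jar_centre (a point): the pepper jar to be slid: dark brown cylinder with white cap, 56 mm across, 75 mm tall, 0.2 to 0.3 kg; point at its centre, 37.5 mm above its base. Stands loose on the green lid at the start
- bin_red: steel tool bin with a red touch-latch lid, 250 (x) x 160 (y) x 110 mm high, fixed to the counter. Origin under its centre, x from its front (robot side) to its back, y left, z up. In this frame the lid covers x -123 to 27, y -74 to 74 mm, top at z 110 mm, level with the side walls (108). Not to be opened
- red_lid (a joint): angle of the red lid, same sense as the green one; stays shut
- mustard_jar_centre (a point): bystander: mustard-yellow cylindrical jar with black cap, 56 mm across, 75 mm tall, standing on the red lid; point at its centre
- olive_jar_centre (a point): bystander: wide olive-green glass jar with white cap, 90 mm across, 150 mm tall; centre
- cheese_centre (a point): bystander: pale yellow cheese block 130 x 85 x 65 mm; centre
- kohlrabi_centre (a point): bystander: light green kohlrabi, 82 mm across, 74 mm tall, on the green cutting board; centre
- prep_bowl_centre (a point): bystander: steel bowl 130 mm across, 50 mm tall; centre
- spatula_centre (a point): bystander: spatula lying on the green cutting board (board: 340 x 280 x 12 mm)
Mind the look-alikes: they are no part of the job. What is shaped like the part that bears pepper_jar_centre but purple or turquoise is not meant.

How it is judged (in metres and radians):
On the way, in this order (a step that is already met when the one before it is completed fails the run):
1. the pepper jar stands wholly on the green bin's ledge while the green lid is still shut (x of pepper_jar_centre in the frame of bin_green between 0.056 and 0.1 m and y of pepper_jar_centre in the frame of bin_green between -0.055 and 0.055 m and z of pepper_jar_centre in the frame of bin_green between 0.138 and 0.154 m and angle between pepper_jar_centre's own z axis and vertical below 0.15 rad and value of joint green_lid below 0.04 rad), for 0.2 s.
2. the green lid is pressed below flush with the fingers (value of joint green_lid below -0.02 rad and contact force between the fingers and green_lid above 1 N).
3. the green lid has sprung ajar (value of joint green_lid above 0.2 rad), for 0.2 s.
At the end, for the whole second after the job is handed in: The pepper jar stands upright (within 0.15 rad) and still on the green bin's steel ledge, wholly clear of the lid; the green lid stands ajar by itself at 0.2 to 0.6 rad, at rest; the red lid is shut (x of pepper_jar_centre in the frame of bin_green between 0.056 and 0.1 m and y of pepper_jar_centre in the frame of bin_green between -0.055 and 0.055 m and z of pepper_jar_centre in the frame of bin_green between 0.138 and 0.154 m and angle between pepper_jar_centre's own z axis and vertical below 0.15 rad and value of joint green_lid between 0.2 and 0.6 rad and velocity of joint green_lid below 0.1 rad/s and linear speed of pepper_jar below 0.02 m/s and value of joint red_lid below 0.04 rad); the robot touches nothing.
It fails at once if the pepper jar is lifted (more than 10 mm) (z of pepper_jar_centre in the frame of bin_green above 0.1585 m).
It fails at once if the pepper jar is tipped (angle between pepper_jar_centre's own z axis and vertical above 0.4 rad).
It fails at once if the green lid springs up with the pepper jar still on it (value of joint green_lid above 0.06 rad and x of pepper_jar_centre in the frame of bin_green below 0.05 m).
It fails at once if the red lid opens (value of joint red_lid above 0.06 rad).
It fails at once if a bystander is moved more than 25 mm (distance of any of mustard_jar_centre, olive_jar_centre, cheese_centre, kohlrabi_centre, prep_bowl_centre, spatula_centre from where it was at the start of the episode above 0.025 m).
It also fails if it takes over 48 s, if anything falls off the work surface, if the arm or the gripper's body presses on something with over 40 N, if the wrist force passes 120 N, or if a joint passes its speed limit or range.

ROBOT

A 6-joint arm with a two-finger parallel gripper is mounted at the origin on the work surface. World frame = base frame: x ahead of the robot, y to its left, z up, the work surface at z = 0. Lengths are in m, angles in degrees, forces in N, time in s.
With the tool pointing down it reaches from about 0.375 to 0.9 m from the base axis. Payload 3.1 kg.
Tool frame: the origin (TCP) lies between the finger pads; the fingertips stand 11 mm ahead of it and the grasp point (between the pads) lies 8 mm behind it; z points along the fingers, y is the line along which they close (so a half turn about z gives the same grasp; the last joint's range is limited). The gripper opens to 87 mm and grips with 3 to 60 N. Pads are 19 mm wide; open, the fingers measure 117 mm over their backs; the gripper's body (75 mm by 190 mm) begins 51 mm behind the grasp point.
Start: joints at [-76.576, 30.224, 82.088, -0, 67.689, -10.227], TCP at [0.251, -0.572, 0.234] pointing down, gripper open.
Joint ranges: [-176.69, 176.69], [-43.24, 126.21], [12.49, 139.97], [-82, 262], [0, 151.66], [-163.58, 163.58]. Speed limits (degrees/s): [159.86, 159.86, 180, 180, 180, 180].

INTERFACE

Orientations are given as a 3x3 rotation matrix whose columns are the frame's x, y, z axes.
In Python, from rig import bot gives the robot as it stands.
- The arm moves only by the tool apply_moves, never from a script. Its argument "steps" is a list that holds one entry, the list of rows, each a list of 7 numbers: the shift along the tool's x, y, z in cm, then the turn, a rotation vector about the tool's x, y, z in degrees, then the gripper command: -1 is shut, 1 is fully open, values between are in proportion. In form: [[[dx, dy, dz, rx, ry, rz, jaw], ...]]. A call has 1 to 20 rows; each row is the pose to reach, as a shift and turn from the pose commanded when the call began, along the tool's axes at that moment; what a row does not reach only later rows make up. A row lasts 1/8 s, in which the tool goes at most 62.5 mm and 10.7 degrees, less where a joint would pass 70% of its speed; a pose out of reach is approached as far as the arm can. A call with a gripper value outside its range is refused whole. The fingers move at their own pace and stop on an object; the grip force is fixed at half the most. Time passes only in rows, so rows that repeat a pose let the fingers close. It gives the time, the measured TCP pose, the force, the opening and the grip force at its end, in the units of the state.
- bot.read_state(): the state, without advancing time (a new reading comes with each control period).
- bot.capture(name): name is "side" or "top" or "wrist"; returns the picture (480x640x3 uint8, blue, green, red); there is no depth.
- bot.camera_model(name): a dict with "intrinsics" (3x3 intrinsics, pixels), "k1" (the pictures are not rectified: a ray, as slopes to the right and down, at radius r is drawn at 1 + k1 r^2 times it, then the intrinsics apply), "R" (3x3) and "t" (3): a world point X has camera coordinates R X + t. Camera axes: x right, y down, z forward; pixel columns grow to the right and rows downward; lengths in m; the calibration is good to about 2 mm. A picture is of the moment at which its call begins: read the wrist's pose just before it. camera_model takes no time and is no camera call; for the wrist camera it gives the pose at the moment of the call.
- bot.hand_in(): hands the job in; it is judged then, once.
The state is a dict: "time_s": time; "joint_positions": joint angles; "qvel": joint speeds; "tau": joint torques, N m; "position": TCP position; "tcp_rot": TCP orientation; "force": force on the tool from outside, world axes, zero at the start; "moment": the same for the moment, N m; "opening": opening from 0.0 (shut) to 1.0 (fully open); "grasp_force": force on a finger pad.
Only numpy, scipy, OpenCV 4.12 (cv2) and the standard library are available. Lean on these libraries where they do the work, as an engineer would, in place of code of your own. Each camera call takes 0.05 s, during which the arm holds its last target. There are 200 camera calls.

## Working session

There is one attempt and no reset: what is moved stays moved. The work goes in short steps, Python scripts to look and compute and a tool call to move; the robot and the scene stay as the last step left them, time stands still between calls to the robot, and variables do not carry over. Pictures are saved under pics/ and viewed, at most 10 in all, crops included, and the job is handed in when it is done.

Besides the shell and the picture viewer there is one more tool, called after "Request:" by a JSON object that holds its "op" and its "data", one argument or row to a line. apply_moves: Moves the arm, as the interface text tells. Its arguments: {"type":"object","properties":{"steps":{"type":"array","items":{"type":"array","items":{"type":"array","items":{"type":"number"}}}}},"required":["steps"]}

```bash
mkdir -p pics; python3 - <<'E'
from rig import bot
import cv2,numpy as np
for n in("top","side"):
    cv2.imwrite(f"pics/{n}0.png",bot.capture(n))
    m=bot.camera_model(n);print(n,np.round(m["intrinsics"],1).tolist(),m["k1"],np.round(-m["R"].T@m["t"],3))
s=bot.read_state();print(s["time_s"],s["position"],np.round(s["tcp_rot"],3).tolist())
E
```

```text
top [[482.6, 0.0, 323.6], [0.0, 482.6, 244.7], [0.0, 0.0, 1.0]] -0.06280430822896023 [ 0.386 -0.027  1.29 ]
side [[463.9, 0.0, 321.3], [0.0, 463.9, 240.2], [0.0, 0.0, 1.0]] -0.06844298643123325 [0.431 0.838 0.893]
0.1 [ 0.25059972 -0.57187878  0.23267811] [[0.916, 0.401, -0.0], [0.401, -0.916, 0.002], [0.0, -0.002, -1.0]]
```

View pics/top0.png

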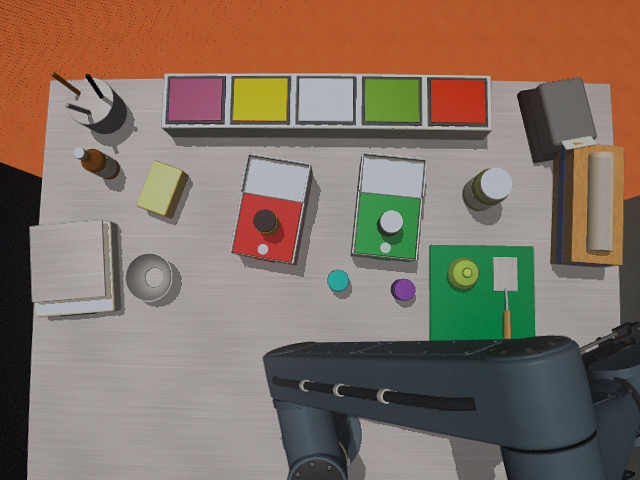

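View pics/side0.png

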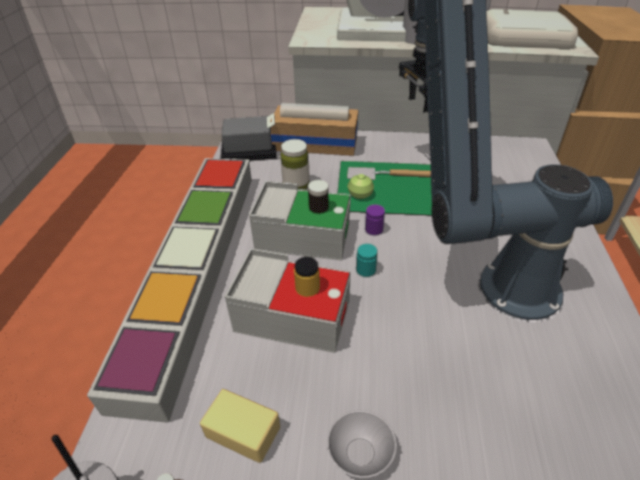

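The top view shows the green bin at about u 352–425, v 153–260. The pepper jar's cap is at (391,222) and the press mark at (385,247); ledge is the upper (+x) part. The side view agrees, with the jar's cap near (318,187).

```bash
cat >h.py <<'E'
import cv2,numpy as np
from rig import bot
def ray(n,uv,z,m=None):
    m=m or bot.camera_model(n)
    uv=np.array(uv,float).reshape(-1,1,2)
    p=cv2.undistortPoints(uv,np.array(m["intrinsics"]),np.array([m["k1"],0,0,0,0.]))[:,0]
    R=np.array(m["R"]);c=-R.T@np.array(m["t"])
    d=np.c_[p,np.ones(len(p))]@R
    return c+d*((z-c[2])/d[:,2])[:,None]
def blobs(mask,lo):
    n,l,s,c=cv2.connectedComponentsWithStats(mask.astype(np.uint8))
    return [(s[i,4],c[i],l==i) for i in range(1,n) if s[i,4]>=lo]
E
python3 - <<'E'
from h import *
im=cv2.imread("pics/top0.png");h=cv2.cvtColor(im,cv2.COLOR_BGR2HSV).astype(int)
W=np.zeros(im.shape[:2],bool);W[190:268,340:428]=1
g=W&(h[...,0]>45)&(h[...,0]<80)&(h[...,1]>120)
b=max(blobs(g,200),key=lambda t:t[0])
ct=np.argwhere(b[2])[:,::-1]
P=ray("top",ct,.11)
r=cv2.minAreaRect((P[:,:2]*1000).astype(np.float32));print("lid",r,cv2.boxPoints(r).round(1).tolist())
w=W&(h[...,1]<40)&(h[...,2]>180)
hull=cv2.fillConvexPoly(np.zeros(im.shape[:2],np.uint8),cv2.convexHull(ct.astype(np.int32)),1)>0
for a,c,m in blobs(w&cv2.erode(hull.astype(np.uint8),np.ones((5,5))).astype(bool),20):
    print(a,c,ray("top",c,.11),ray("top",c,.185))
# side: cap and mark
im=cv2.imread("pics/side0.png");h=cv2.cvtColor(im,cv2.COLOR_BGR2HSV).astype(int)
W=np.zeros(im.shape[:2],bool);W[178:222,300:350]=1
for a,c,m in blobs(W&(h[...,1]<60)&(h[...,2]>170),15): 
    print("side",a,c,ray("side",c,.11),ray("side",c,.178))
m=bot.camera_model("top");
E
```

```text
lid ((537.691162109375, -158.24929809570312), (147.18678283691406, 148.8778839111328), 84.81783294677734) [[456.8999938964844, -224.8000030517578], [605.2000122070312, -238.3000030517578], [618.5, -91.69999694824219], [470.20001220703125, -78.19999694824219]]
359 [391.29805014 221.02506964] [[ 0.54815667 -0.1688167   0.11      ]] [[ 0.53781915 -0.15982157  0.185     ]]
74 [384.87837838 247.21621622] [[ 0.48323461 -0.1533022   0.11      ]] [[ 0.47702336 -0.14529313  0.185     ]]
side 192 [318.75    184.78125] [[ 0.54470463 -0.2681382   0.11      ]] [[ 0.53482958 -0.17207144  0.178     ]]
side 46 [333.08695652 183.97826087] [[ 0.50332403 -0.27509385  0.11      ]] [[ 0.4970436  -0.17842287  0.178     ]]
side 41 [338.3902439  209.70731707] [[ 0.48069749 -0.15521613  0.11      ]] [[ 0.47638256 -0.0689586   0.178     ]]
```

Request:
{"op": "apply_moves", "data": {
  "steps": [
    [[4,-3,0,0,0,3,-0.08],[8,-6.1,0,0,0,6,-0.08],[12,-9.2,0,0,0,9,-0.08],[16,-12.3,0,0,0,12,-0.08],[20,-15.3,0,0,0,15,-0.08],[24,-18.4,0,0,0,18,-0.08],[28,-21.5,0,0,0,21,-0.08],[32,-24.5,0,0,0,24,-0.08],[35,-26.8,0,0,0,27,-0.08],[37.8,-29,0,0,0,28.8,-0.08],[37.8,-29,0,0,0,28.8,-0.08],[37.8,-29,0,0,0,28.8,-0.08]]
  ]
}}

```text
time_s: 1.6
position: [0.4804, -0.1554, 0.2333]
tcp_rot: [[0.996, -0.089, -0.001], [-0.089, -0.996, -0.0], [-0.001, 0.0, -1.0]]
force: [-0.7, 0.1, 0.1]
opening: 0.46
grasp_force: 0.0
```

```bash
cat >w.py <<'E'
from h import *
O=np.array([.5377,-.1582]);ex=np.array([.9959,-.0906]);ey=np.array([.0906,.9959])
def st():
    s=bot.read_state();p=np.array(s["position"])
    d=p[:2]-O;R=np.array(s["tcp_rot"])
    print(s["time_s"],"bin x,y",round(d@ex*1000-48,1),round(d@ey*1000,1),"z",round(p[2]*1000,1),"xang",round(np.degrees(np.arctan2(R[1,0],R[0,0])),1),"F",np.round(s["force"],1),"op",round(s["opening"],3),np.round(R[:,2],3))
E
python3 - <<'E'
from w import *
st();cv2.imwrite("pics/w1.png",bot.capture("wrist"))
E
```

```text
1.6 bin x,y -105.3 -2.4 z 233.3 xang -5.1 F [-0.7  0.1  0.1] op 0.46 [-0.001 -0.    -1.   ]
```

View pics/w1.png

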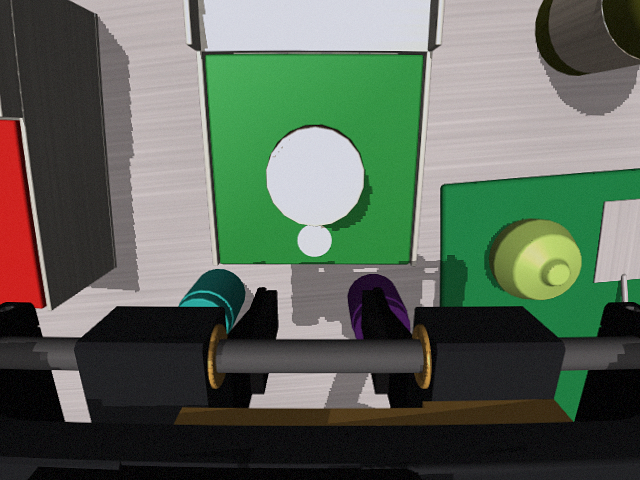

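The wrist view shows the jar's cap at (315,176) centred on the lid, the press mark at (315,240), and the fingers straddling the centre line. I'll check the jar's position with this view.

```bash
python3 - <<'E'
from w import *
for uv,z in(((315,176),.185),((315,240),.11),((204,54),.11),((425,54),.11),((413,264),.11),((219,264),.11)):
    p=ray("wrist",uv,z)[0];d=p[:2]-O;print(uv,p.round(4),"bin",round(d@ex*1000-48,1),round(d@ey*1000,1))
E
```

```text
(315, 176) [ 0.5389 -0.1599  0.185 ] bin -46.7 -1.6
(315, 240) [ 0.4826 -0.1538  0.11  ] bin -103.3 -0.6
(204, 54) [ 0.6187 -0.0918  0.11  ] bin 26.6 73.5
(425, 54) [ 0.6052 -0.2394  0.11  ] bin 26.6 -74.8
(413, 264) [ 0.4564 -0.2279  0.11  ] bin -122.7 -76.8
(219, 264) [ 0.4701 -0.0775  0.11  ] bin -122.7 74.2
```

Request:
{"op": "apply_moves", "data": {
  "steps": [
    [[0,0,3,0,0,0,-0.08],[0,0,6,0,0,0,-0.08],[0,0,8.5,0,0,0,-0.08],[0,0,9.7,0,0,0,-0.08],[0,0,9.7,0,0,0,-0.08],[0.8,0,9.7,0,0,0,-0.08],[1.6,0,9.7,0,0,0,-0.08],[2.2,0,9.7,0,0,0,-0.08],[2.8,0,9.7,0,0,0,-0.08],[3.3,0,9.7,0,0,0,-0.08],[3.8,0,9.7,0,0,0,-0.08],[4.3,0,9.7,0,0,0,-0.08],[4.8,0,9.7,0,0,0,-0.08]]
  ]
}}

```text
time_s: 3.28
position: [0.5287, -0.1596, 0.1364]
tcp_rot: [[0.996, -0.09, -0.0], [-0.09, -0.996, 0.0], [-0.0, -0.0, -1.0]]
force: [-2.1, -0.3, -0.5]
opening: 0.461
grasp_force: 0.8
```

```bash
python3 - <<'E'
from w import *
st();a=bot.capture("wrist");b=bot.capture("side")[140:290,200:400]
cv2.imwrite("pics/w2.png",np.hstack([cv2.resize(a,(400,300)),cv2.resize(b,(400,300))]))
E
```

```text
3.275 bin x,y -56.9 -2.2 z 136.4 xang -5.2 F [-2.1 -0.3 -0.5] op 0.461 [-0.  0. -1.]
```

View pics/w2.png

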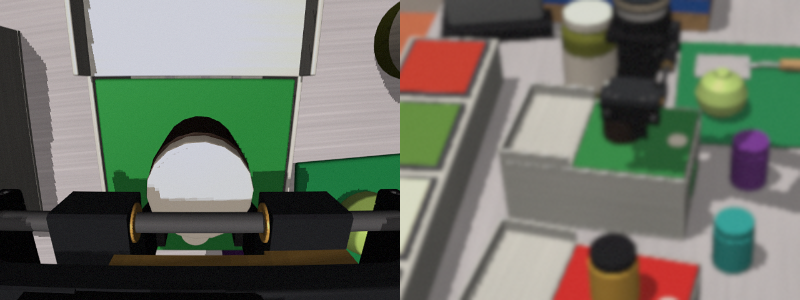

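The wrist view shows the jar upright and nested against both fingers; its cap's far edge is at about (320,226) in full pixels. The side view agrees.

```bash
python3 - <<'E'
from w import *
for uv in((320,226),(237,310),(404,310)):
    p=ray("wrist",uv,.185)[0];d=p[:2]-O;print(uv,"bin",round(d@ex*1000-48,1),round(d@ey*1000,1))
E
```

```text
(320, 226) bin -0.5 -3.5
(237, 310) bin -26.7 21.6
(404, 310) bin -26.7 -29.0
```

Request:
{"op": "apply_moves", "data": {
  "steps": [
    [[0.5,0,0,0,0,0,-0.08],[1,0,0,0,0,0,-0.08],[1.5,0,0,0,0,0,-0.08],[2,0,0,0,0,0,-0.08],[2.5,0,0,0,0,0,-0.08],[3,0,0,0,0,0,-0.08],[3.5,0,0,0,0,0,-0.08],[4,0,0,0,0,0,-0.08],[4.5,0,0,0,0,0,-0.08],[5,0,0,0,0,0,-0.08],[5.5,0,0,0,0,0,-0.08],[6,0,0,0,0,0,-0.08],[6.4,0,0,0,0,0,-0.08],[6.8,0,0,0,0,0,-0.08],[7.2,0,0,0,0,0,-0.08],[7.6,0,0,0,0,0,-0.08],[8,0,0,0,0,0,-0.08],[8.2,0,0,0,0,0,-0.08],[8.2,0,0,0,0,0,-0.08]]
  ]
}}

```text
time_s: 5.75
position: [0.6105, -0.1669, 0.1366]
tcp_rot: [[0.996, -0.09, 0.001], [-0.09, -0.996, -0.0], [0.001, 0.0, -1.0]]
force: [-0.3, 0.4, -0.0]
opening: 0.46
grasp_force: 0.4
```

```bash
python3 - <<'E'
from w import *
st();a=bot.capture("wrist");b=bot.capture("side")[140:290,200:400]
cv2.imwrite("pics/w3.png",np.hstack([cv2.resize(a,(400,300)),cv2.resize(b,(400,300))]))
E
```

```text
5.75 bin x,y 25.3 -2.1 z 136.6 xang -5.1 F [-0.3  0.4 -0. ] op 0.46 [ 0.001 -0.    -1.   ]
```

View pics/w3.png

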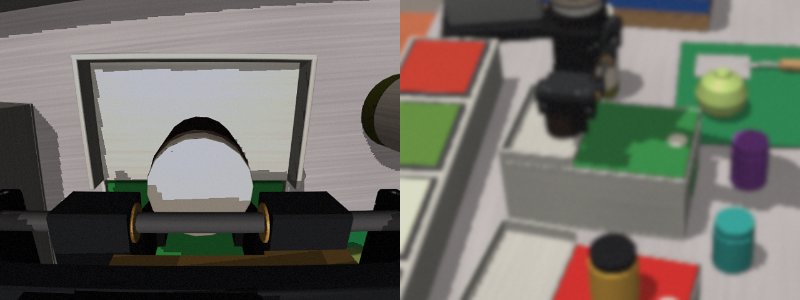

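The wrist view shows the jar still nested and upright, now partly over the ledge with its centre near bin x 55. It needs about 23 mm more.

Request:
{"op": "apply_moves", "data": {
  "steps": [
    [[0.4,0,0,0,0,0,-0.08],[0.8,0,0,0,0,0,-0.08],[1.2,0,0,0,0,0,-0.08],[1.6,0,0,0,0,0,-0.08],[2,0,0,0,0,0,-0.08],[2.3,0,0,0,0,0,-0.08],[2.4,0,0,0,0,0,-0.08],[2.4,0,0,0,0,0,-0.08],[1.6,0,0,0,0,0,-0.08],[0,0,0,0,0,0,-0.08],[-3,0,0,0,0,0,-0.08],[-6,0,0,0,0,0,-0.08],[-6,0,-4,0,0,0,-1],[-6,0,-8,0,0,0,-1],[-6,0,-8,0,0,0,-1]]
  ]
}}

```text
time_s: 7.72
position: [0.5525, -0.1626, 0.2204]
tcp_rot: [[0.996, -0.09, 0.008], [-0.09, -0.996, -0.004], [0.009, 0.003, -1.0]]
force: [-0.3, 0.3, -0.4]
opening: 0.207
grasp_force: 0.0
```

```bash
python3 - <<'E'
from w import *
st();a=bot.capture("wrist");b=bot.capture("side")[140:290,200:400]
cv2.imwrite("pics/w4.png",np.hstack([cv2.resize(a,(400,300)),cv2.resize(b,(400,300))]))
h=cv2.cvtColor(a,cv2.COLOR_BGR2HSV).astype(int)
E
```

```text
7.725 bin x,y -32.8 -3.1 z 220.4 xang -5.2 F [-0.3  0.3 -0.4] op 0.207 [ 0.008 -0.004 -1.   ]
```

View pics/w4.png

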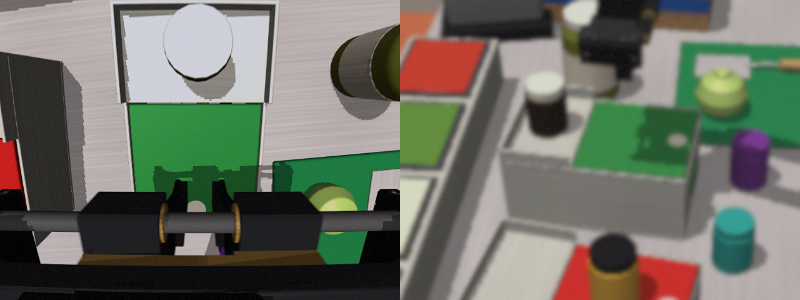

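The jar stands upright on the ledge with the lid shut; its cap centre is at about (317,66) in full wrist pixels.

```bash
python3 - <<'E'
from w import *
st()
p=ray("wrist",(317,66),.1835)[0];d=p[:2]-O;print("jar bin",round(d@ex*1000-48,1),round(d@ey*1000,1))
E
```

```text
7.825 bin x,y -35.3 -2.1 z 216.9 xang -5.2 F [-0.5  0.2 -0.4] op 0.111 [ 0.001 -0.    -1.   ]
jar bin 74.7 -2.0
```

Request:
{"op": "apply_moves", "data": {
  "steps": [
    [[-3.4,-0.2,0,0,0,0,-1],[-6.8,-0.2,0,0,0,0,-1],[-6.8,-0.2,3,0,0,0,-1],[-6.8,-0.2,6,0,0,0,-1],[-6.8,-0.2,8,0,0,0,-1],[-6.8,-0.2,8.8,0,0,0,-1],[-6.8,-0.2,9.2,0,0,0,-1],[-6.8,-0.2,9.2,0,0,0,-1]]
  ]
}}

```text
time_s: 8.82
position: [0.4829, -0.1534, 0.1246]
tcp_rot: [[0.996, -0.09, 0.0], [-0.09, -0.996, -0.0], [0.0, 0.0, -1.0]]
force: [0.2, -0.2, 0.6]
opening: 0.006
grasp_force: 0.0
```

```bash
python3 -c "from w import *;st()"
```

```text
8.825 bin x,y -103.0 -0.2 z 124.6 xang -5.1 F [ 0.2 -0.2  0.6] op 0.006 [ 0. -0. -1.]
```

Press slowly in small steps.

Request:
{"op": "apply_moves", "data": {
  "steps": [
    [[0,0,0.3,0,0,0,-1],[0,0,0.5,0,0,0,-1],[0,0,0.7,0,0,0,-1],[0,0,0.9,0,0,0,-1],[0,0,0.9,0,0,0,-1]]
  ]
}}

```text
time_s: 9.45
position: [0.4834, -0.1537, 0.1165]
tcp_rot: [[0.996, -0.09, 0.002], [-0.09, -0.996, -0.001], [0.002, 0.001, -1.0]]
force: [0.2, 0.9, 6.5]
opening: 0.003
grasp_force: 2.9
```

Request:
{"op": "apply_moves", "data": {
  "steps": [
    [[0,0,0.1,0,0,0,-1],[0,0,0.2,0,0,0,-1],[0,0,0.3,0,0,0,-1],[0,0,0.35,0,0,0,-1],[0,0,0.35,0,0,0,-1]]
  ]
}}

```text
time_s: 10.07
position: [0.4836, -0.1537, 0.1143]
tcp_rot: [[0.996, -0.09, 0.002], [-0.09, -0.996, -0.001], [0.003, 0.001, -1.0]]
force: [-2.2, 0.8, 17.3]
opening: 0.008
grasp_force: 8.1
```

Force is 17 N, so the lid is on its solid stop and the catch is freed. Now raise.

Request:
{"op": "apply_moves", "data": {
  "steps": [
    [[0,0,-0.8,0,0,0,-1],[0,0,-1.6,0,0,0,-1],[0,0,-2.4,0,0,0,-1],[0,0,-3.2,0,0,0,-1],[0,0,-4,0,0,0,-1],[0,0,-5,0,0,0,-1],[0,0,-6,0,0,0,-1],[0,0,-8,0,0,0,-1],[0,0,-11,0,0,0,-1],[0,0,-14,0,0,0,-1],[0,0,-16,0,0,0,-1],[0,0,-16,0,0,0,-1],[0,0,-16,0,0,0,-1],[0,0,-16,0,0,0,-1]]
  ]
}}

```text
time_s: 11.82
position: [0.482, -0.153, 0.2709]
tcp_rot: [[0.996, -0.09, -0.002], [-0.09, -0.996, 0.001], [-0.003, -0.001, -1.0]]
force: [-0.3, -0.1, 0.5]
opening: 0.006
grasp_force: 0.0
```

```bash
python3 - <<'E'
from w import *
st();a=bot.capture("wrist");b=bot.capture("side")[140:290,200:400]
cv2.imwrite("pics/w5.png",np.hstack([cv2.resize(a,(400,300)),cv2.resize(b,(400,300))]))
E
```

```text
11.825 bin x,y -103.9 0.2 z 270.9 xang -5.2 F [-0.3 -0.1  0.5] op 0.006 [-0.002  0.001 -1.   ]
```

View pics/w5.png

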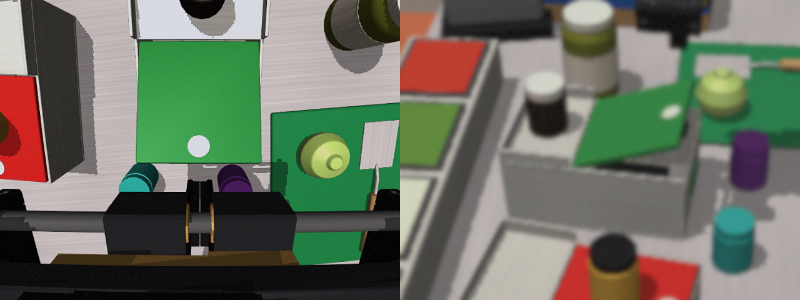

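The lid is ajar, the jar stands upright on the ledge, the red lid is shut, and the gripper is clear. Handing in.

```bash
python3 -c "
from rig import bot
print(bot.hand_in())"
```

```text
the job is handed in; nothing more can be done
None
```

The job is handed in (no verdict came back): the pepper jar stands upright on the green bin's ledge, about 75 mm behind the bin's centre, the green lid has sprung ajar, and in the last pictures the red lid is shut and nothing else looks moved.

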